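# Rebuild the washed dishwasher filter in its drip tray

### The arm

A 6-joint arm with a two-finger parallel gripper is mounted at the origin on the work surface. World frame = base frame: x ahead of the robot, y to its left, z up, the work surface at z = 0. Lengths are in mm, angles in rad, forces in N, time in s.
With the tool pointing down it reaches from about 400 to 825 mm from the base axis. Payload 7 kg.
Tool frame: the origin (TCP) lies midway between the tips of the shut fingers; the grasp point (between the pads) lies 19 mm behind it; z points along the fingers, y is the direction in which the jaws open and shut (so a half turn about z gives the same grasp; the last joint's range is limited). The gripper opens to 88 mm and grips with 3 to 60 N. Pads are 19 mm wide; open, the fingers measure 130 mm over their backs; the gripper's body (78 mm by 193 mm) begins 47 mm behind the grasp point.
Start: joints at [1.416, 0.359, 0.012, 0, -1.224, -0.288], TCP at [289.223, 609.873, 226.561] pointing down, gripper open.
Joint ranges: [-3.07, 3.07], [-1.43, 2.12], [-1.02, 1.25], [-3.03, 1.67], [-3.05, -0], [-3.03, 3.03]. Speed limits (rad/s): [2.39, 2.39, 3.01, 3.14, 3.14, 3.14].

### API

Orientations are given as a 3x3 rotation matrix whose columns are the frame's x, y, z axes.
In Python, from rig import manip gives the robot as it stands.
- The arm moves only by the tool drive_tool, never from a script. Its argument "moves" is a list of rows, each a list of 6 numbers: the shift along the world's x, y, z in m, then the turn, a rotation vector about the world's x, y, z in rad. A call has 1 to 20 rows; each row is the pose to reach, as a shift and turn from the pose commanded when the call began; what a row does not reach only later rows make up. A row lasts 1/12 s, in which the tool goes at most 41.7 mm and 7.16 degrees, less where a joint would pass 70% of its speed; a pose out of reach is approached as far as the arm can. A call with a gripper value outside its range is refused whole. "claw" is the opening, from -1 (shut) to 1 (fully open), so that 0 is half open, set as the call begins (left out, the last holds). The fingers move at their own pace and stop on an object; the grip force is fixed at half the most. Time passes only in rows, so rows that repeat a pose let the fingers close. It gives the time, the measured TCP pose, the force and the opening at its end, in the units of the state.
- manip.get_state(): the state, without advancing time (a new reading comes with each control period).
- manip.get_image(name): name is "scene" or "top"; returns (picture, depth): 420x560x3 uint8, red, green, blue; 420x560 float32, mm along the optical axis (not along the pixel's ray), 0 where there is no reading.
- manip.camera_info(name): a dict with "K" (3x3 intrinsics, pixels), "D" ([k1, k2, p1, p2, k3] as OpenCV has them; the pictures are not rectified), "T" (4x4, takes a point from camera to world coordinates). Camera axes: x right, y up, looking along -z (the intrinsics and any distortion apply to the point x, -y, -z); pixel columns grow to the right and rows downward; lengths in mm; the calibration is good to about 2 mm. A picture is of the moment at which its call begins. camera_info takes no time and is no camera call.
- manip.job_done(): hands the job in, once; it reports no verdict.
Trained networks look in the newest picture that a camera, given by its name, has taken for a name from the list of things; names that differ only in an ending like _2 or _b are one class to them, and where a whole thing is asked for, a point or a joint stands for the part that bears it (a point fixed in the world has none). Each returns a list of dicts, best first, with "confidence" (0 to 1); they miss things now and then, are a little off and sometimes report something else, mostly with a low value. They report only what shows in the picture. A call takes as long as a camera call.
- manip.regions_of(camera, thing): "region" (420x560 bool, what is visible of it) and "extent" ([centre column, centre row, width, height] in pixels, round what is visible of it).
The state is a dict: "t": time; "qpos": joint angles; "qvel": joint speeds; "joint_efforts": joint torques, N m; "eef_pos": TCP position; "orientation": TCP orientation; "wrist_force": force on the tool from outside, world axes, zero at the start; "wrist_torque": the same for the moment, N m; "finger_gap": finger opening in mm.
Only numpy, scipy, OpenCV 4.12 (cv2) and the standard library are available. Lean on these libraries where they do the work, as an engineer would, in place of code of your own. Each camera call takes 0.05 s, during which the arm holds its last target.

### The job

Put the washed dishwasher filter back together in the round blue drip tray, one part at a time from the bottom up: first the black base plate flat in the tray, then the steel mesh cylinder upright in the plate's collar, then the grey cup into the cylinder until its flange rests on the rim, and last the orange cap into the cup's mouth. Leave the finished stack standing straight and let go of it, and do not disturb the tumbler, the mug, the tub or the brush.

Things in the scene. Friction and masses are not known exactly. Their poses are not given: they have to be found in the camera images.
- tray: Round shallow blue drip tray, fixed, 130 mm across and 12 mm high; inside floor 4 mm above the counter and about 116 mm across. Origin at the centre of its underside, on the counter; z up.
- base_c (a point): Black plastic base plate, loose: a solid disc 96 mm across and 6 mm thick with an upright collar in the middle (62 mm outside, 56 mm inside, rising from 6 to 34 mm above the underside; grip the collar from outside). The collar is closed below by the disc. Point at its centre, 17 mm above its underside; z up.
- mesh_c (a point): Stainless steel mesh filter cylinder, loose, standing upright: 46 mm outside, 40 mm inside, 85 mm high, open at the top. Point at its centre, 42.5 mm above its underside; z up.
- cup_c (a point): Grey plastic coarse filter cup, loose, standing upright: a narrow body 30 mm across (24 mm at the foot) from 0 to 36 mm, a flange 56 mm across from 36 to 40 mm, and a round neck above it, 44 mm outside and 36 mm inside, from 40 to 68 mm (grip the neck from outside). The mouth is open. Point on its axis half-way up, 34 mm above its underside; z up.
- cap_c (a point): Orange plastic cap, loose, standing upright: a plug 26 mm across from 0 to 10 mm, a disc 48 mm across from 10 to 15 mm, and on top a flat grip fin 34 mm long (along its own x), 12 mm thick (along its own y), from 15 to 43 mm. Point on its axis half-way up, 21.5 mm above its underside; z up. It may be put in at any yaw.
- tumbler: Glass tumbler, loose, to be left alone: 72 mm across the rim, 95 mm high. Origin at the centre of its underside.
- mug: Terracotta-coloured mug, loose, to be left alone: 72 mm across, 85 mm high, handle on its own +y side. Origin at the centre of its underside.
- tub: White tub with a red screw cap, loose, to be left alone: 60 mm across, 80 mm high. Origin at the centre of its underside.
- brush: Blue nylon bottle brush with a white handle, loose, lying, to be left alone: about 265 mm long along its own x, 44 mm across the bristles. Origin on the counter under its middle.

How it is judged (in metres and radians):
On the way, in this order (a step that is already met when the one before it is completed fails the run):
1. the black base plate stands flat inside the blue tray, released (horizontal distance between base_c and tray below 0.015 m and z of base_c in the frame of tray between 0.017 and 0.025 m and angle between base_c's own z axis and vertical below 0.1 rad and contact force between the fingers and base below 0.1 N), for 0.2 s.
2. the mesh cylinder stands in the base plate's collar, released (horizontal distance between base_c and tray below 0.015 m and z of base_c in the frame of tray between 0.017 and 0.025 m and angle between each of base_c, mesh_c's own z axis and vertical below 0.1 rad and horizontal distance between mesh_c and base_c below 0.009 m and z of mesh_c in the frame of base_c between 0.0275 and 0.0355 m and contact force between the fingers and mesh below 0.1 N), for 0.2 s.
3. the grey cup hangs in the mesh cylinder, released (horizontal distance between base_c and tray below 0.015 m and z of base_c in the frame of tray between 0.017 and 0.025 m and angle between each of base_c, mesh_c, cup_c's own z axis and vertical below 0.1 rad and horizontal distance between mesh_c and base_c below 0.009 m and z of mesh_c in the frame of base_c between 0.0275 and 0.0355 m and horizontal distance between cup_c and mesh_c below 0.009 m and z of cup_c in the frame of mesh_c between 0.0365 and 0.0445 m and contact force between the fingers and cup below 0.1 N), for 0.2 s.
4. the orange cap sits in the grey cup's mouth, released (horizontal distance between base_c and tray below 0.015 m and z of base_c in the frame of tray between 0.017 and 0.025 m and angle between each of base_c, mesh_c, cup_c, cap_c's own z axis and vertical below 0.1 rad and horizontal distance between mesh_c and base_c below 0.009 m and z of mesh_c in the frame of base_c between 0.0275 and 0.0355 m and horizontal distance between cup_c and mesh_c below 0.009 m and z of cup_c in the frame of mesh_c between 0.0365 and 0.0445 m and horizontal distance between cap_c and cup_c below 0.009 m and z of cap_c in the frame of cup_c between 0.0415 and 0.0495 m and contact force between the fingers and cap below 0.1 N), for 0.2 s.
At the end, for the whole second after the job is handed in: Base plate on the tray floor within 15 mm of its centre; cylinder in the collar, cup in the cylinder and cap in the cup, each within 9 mm of the centre of the part below; each within 4 mm of its seated height and tilted under 0.1 rad; all released and at rest (all of step 4 and linear speed of each of base, mesh, cup, cap below 0.02 m/s and contact force between the fingers and base below 0.1 N and contact force between the fingers and mesh below 0.1 N and contact force between the fingers and cup below 0.1 N); the robot touches nothing.
It fails at once if the tumbler is pushed more than 30 mm away or knocked over (distance of tumbler from where it was at the start of the episode above 0.03 m or angle between tumbler's own z axis and vertical above 0.5 rad).
It fails at once if the mug is pushed more than 30 mm away or knocked over (distance of mug from where it was at the start of the episode above 0.03 m or angle between mug's own z axis and vertical above 0.5 rad).
It fails at once if the tub is pushed more than 30 mm away or knocked over (distance of tub from where it was at the start of the episode above 0.03 m or angle between tub's own z axis and vertical above 0.5 rad).
It fails at once if the brush is pushed more than 30 mm away or knocked over (distance of brush from where it was at the start of the episode above 0.03 m or angle between brush's own z axis and vertical above 0.5 rad).
It also fails if it takes over 138 s, if anything falls off the work surface, if the arm or the gripper's body presses on something with over 40 N, if the wrist force passes 120 N, or if a joint passes its speed limit or range.

## Working session

There is one attempt and no reset: what is moved stays moved. The work goes in short steps, Python scripts to look and compute and a tool call to move; the robot and the scene stay as the last step left them, time stands still between calls to the robot, and variables do not carry over. Pictures are saved under pics/ and viewed, and the job is handed in when it is done.

Besides the shell and the picture viewer there is one more tool, called after ">>>" as name([rows], argument=value, ...), one row to a line, values as JSON. drive_tool: Moves the arm, as the interface text tells. Its arguments: {"type":"object","properties":{"moves":{"type":"array"},"claw":{"type":"number"}},"required":["moves"]}

```bash
mkdir -p pics; ls; python3 - <<'E'
from rig import manip
import cv2,json
s=manip.get_state();print({k:s[k] for k in('t','eef_pos','orientation','finger_gap','wrist_force')})
for n in('scene','top'):
    im,d=manip.get_image(n);cv2.imwrite(f'pics/{n}0.png',im[:,:,::-1])
    print(n,manip.camera_info(n))
E
```

```text
pics
{'t': 0.0, 'eef_pos': array([289.01738405, 609.43389559, 225.60870015]), 'orientation': array([[ 9.03499588e-01, -4.28588520e-01, -6.13014777e-04],
       [-4.28588938e-01, -9.03498183e-01, -1.59883195e-03],
       [ 1.31383283e-04,  1.70727536e-03, -9.99998534e-01]]), 'finger_gap': 87.80504016384064, 'wrist_force': array([ 0.69338593, -0.261291  , -0.03245534])}
scene {'K': array([[539.92631786,   0.        , 275.49509718],
       [  0.        , 539.92631786, 205.00173067],
       [  0.        ,   0.        ,   1.        ]]), 'D': array([-0.10094747,  0.        ,  0.        ,  0.        ,  0.        ]), 'T': array([[-8.07679821e-01, -4.42909047e-01,  3.89210589e-01,
         9.70366606e+02],
       [ 5.89602810e-01, -6.01459053e-01,  5.39087687e-01,
         5.20957425e+02],
       [-4.67258173e-03,  6.64889904e-01,  7.46926759e-01,
         8.97713637e+02],
       [ 0.00000000e+00,  0.00000000e+00,  0.00000000e+00,
         1.00000000e+00]])}
top {'K': array([[530.76816498,   0.        , 284.73476992],
       [  0.        , 530.76816498, 202.60869754],
       [  0.        ,   0.        ,   1.        ]]), 'D': array([-0.00186002,  0.        ,  0.        ,  0.        ,  0.        ]), 'T': array([[-2.55819217e-02,  9.95410768e-01, -9.22115376e-02,
         4.36141364e+02],
       [-9.99491971e-01, -2.72223025e-02, -1.65754496e-02,
        -9.96702263e+01],
       [-1.90095914e-02,  9.17406597e-02,  9.95601470e-01,
         1.30137429e+03],
       [ 0.00000000e+00,  0.00000000e+00,  0.00000000e+00,
         1.00000000e+00]])}
```

View pics/scene0.png

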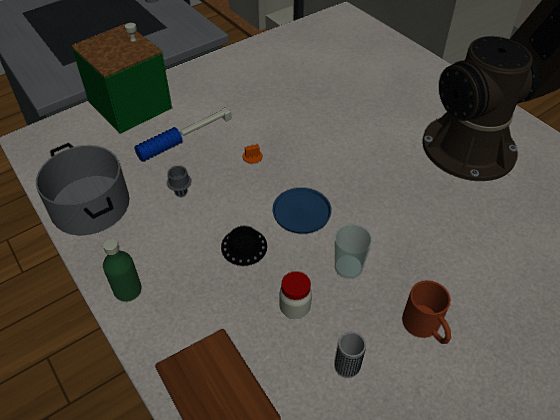

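View pics/top0.png

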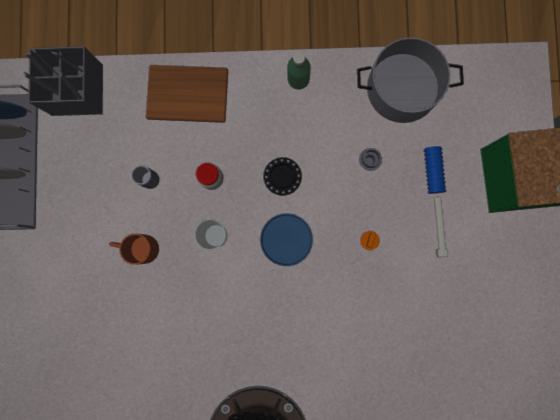

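```bash
cat > h.py <<'E'
from rig import manip
import numpy as np, cv2
INF={}
def cloud(n,im_d,reg):
    """world pts of region"""
    c=manip.camera_info(n);v,u=np.nonzero(reg&(im_d>0));z=im_d[v,u]
    p=cv2.undistortPoints(np.stack([u,v],1).astype(np.float64)[:,None],c['K'],c['D'])[:,0]
    P=np.stack([p[:,0]*z,-p[:,1]*z,-z],1)
    return P@c['T'][:3,:3].T+c['T'][:3,3], np.stack([u,v],1)
def proj(n,P):
    c=manip.camera_info(n);T=c['T'];q=(np.atleast_2d(P)-T[:3,3])@T[:3,:3]
    q=q*[1,-1,-1]
    return cv2.projectPoints(q,np.zeros(3),np.zeros(3),c['K'],c['D'])[0][:,0]
def ray_at_z(n,uv,z):
    c=manip.camera_info(n);p=cv2.undistortPoints(np.array(uv,float).reshape(-1,1,2),c['K'],c['D'])[:,0]
    d=np.stack([p[:,0],-p[:,1],-np.ones(len(p))],1)@c['T'][:3,:3].T;o=c['T'][:3,3]
    return o+d*((z-o[2])/d[:,2])[:,None]
E
python3 - <<'E'
from h import *
for n in('top','scene'):
    im,d=manip.get_image(n)
    out=im[:,:,::-1].copy()
    for t in('tray','base_c','mesh_c','cup_c','cap_c','tumbler','mug','tub','brush'):
        r=manip.regions_of(n,t)
        for x in r[:2]:
            P,_=cloud(n,d,x['region'])
            e=x['extent'];c=ray_at_z(n,e[:2],0)[0]
            print(n,t,round(x['confidence'],2),np.round(e),'med',np.round(np.median(P,0)) if len(P) else None,'p98',np.round(np.percentile(P,98,axis=0)) if len(P) else None,'p2',np.round(np.percentile(P,2,axis=0)) if len(P) else None)
E
```

```text
top tray 0.61 [285. 239.  54.  62.] med [466. -78.   5.] p98 [525. -20.  14.] p2 [ 409. -135.   -1.]
top base_c 0.57 [282. 175.  38.  40.] med [622. -73.   7.] p98 [665. -31.  36.] p2 [ 581. -115.    1.]
top mesh_c 0.63 [145. 176.  28.  25.] med [625. 259.  47.] p98 [645. 276.  88.] p2 [601. 232.  -1.]
top cup_c 0.92 [371. 160.  23.  19.] med [ 655. -287.   41.] p98 [ 674. -261.   70.] p2 [ 630. -309.    1.]
top cap_c 0.53 [370. 242.  16.  17.] med [ 458. -278.   17.] p98 [ 478. -259.   46.] p2 [ 438. -303.    9.]
top cap_c 0.16 [287. 240.  53.  54.] med [466. -77.   5.] p98 [525. -19.  14.] p2 [ 407. -135.   -1.]
top tumbler 0.85 [213. 234.  33.  31.] med [482. 103.  24.] p98 [513. 126.  97.] p2 [449.  61.  -1.]
top tumbler 0.59 [282. 174.  39.  38.] med [622. -73.   7.] p98 [665. -31.  36.] p2 [ 581. -115.    1.]
top mug 0.93 [132. 249.  50.  34.] med [455. 281.  38.] p98 [485. 324.  88.] p2 [421. 234.   1.]
top tub 0.83 [210. 176.  31.  26.] med [619.  97.  78.] p98 [649. 125.  85.] p2 [595.  73.  -0.]
top brush 0.71 [436. 202.  26. 114.] med [ 590. -443.   34.] p98 [ 674. -422.  
[... 684 characters left out ...]
 154.  18.  15.] med [ 466. -272.   21.] p98 [ 483. -256.   44.] p2 [ 448. -290.   10.]
scene tumbler 0.56 [354. 251.  38.  58.] med [482.  96.  63.] p98 [517. 129.  96.] p2 [447.  61.   2.]
scene mug 0.9 [425. 312.  45.  59.] med [466. 276.  50.] p98 [491. 336.  86.] p2 [422. 240.   0.]
scene tub 0.69 [295. 296.  33.  46.] med [635. 116.  67.] p98 [655. 133.  83.] p2 [603.  82.   4.]
scene tub 0.34 [243. 247.  45.  40.] med [628. -67.   8.] p98 [669. -27.  35.] p2 [ 583. -107.    3.]
scene brush 0.69 [184. 135.  98.  53.] med [ 604. -435.   29.] p98 [ 682. -417.   45.] p2 [ 426. -456.    4.]
scene brush 0.52 [424. 312.  48.  61.] med [466. 275.  51.] p98 [491. 334.  86.] p2 [422. 240.   4.]
```

The scene view shows the base (243,247), tray (301,210), cup (178,181), cap (252,153) and mesh (348,354). The top view has the same parts at (282,175), (286,240), (370,159), (370,240) and (145,176). The networks' regions match both pictures. Next I fit the known profiles to the depth clouds.

```bash
cat >> h.py <<'E'
from scipy.optimize import least_squares
PR={'tray':[(0,4),(58,4),(58,12),(65,12),(65,0)],
'base_c':[(0,6),(28,6),(28,34),(31,34),(31,6),(48,6),(48,0)],
'mesh_c':[(20,20),(20,85),(23,85),(23,0)],
'cup_c':[(18,45),(18,68),(22,68),(22,40),(28,40),(28,36),(15,36),(12,0)],
'cap_c':[(24,15),(24,10),(13,10),(13,0)],'capfin':None}
def pd(r,z,prof):
    best=None;p=np.stack([r,z],1)
    out=[]
    for a,b in zip(prof[:-1],prof[1:]):
        a=np.array(a,float);b=np.array(b,float);t=np.clip(((p-a)@(b-a))/((b-a)@(b-a)),0,1)
        out.append(np.linalg.norm(p-(a+t[:,None]*(b-a)),axis=1))
    return np.min(out,0)
def fit(t,P,z0=0,dz=0):
    P=P[(P[:,2]-z0>1.5)]
    if t=='cap_c':P=P[P[:,2]-z0<17]
    P=P[np.linspace(0,len(P)-1,min(len(P),1500)).astype(int)]
    c0=(np.percentile(P[:,:2],3,axis=0)+np.percentile(P[:,:2],97,axis=0))/2
    best=None
    for ox in(-6,0,6):
      for oy in(-6,0,6):
        s=least_squares(lambda x:pd(np.hypot(P[:,0]-x[0],P[:,1]-x[1]),P[:,2]-z0-x[2],PR[t]),[c0[0]+ox,c0[1]+oy,0],loss='soft_l1',f_scale=1.0)
        if best is None or s.cost<best.cost:best=s
    return best.x,best.cost/len(P)
def look(things,cams=('top','scene'),z0={}):
    for n in cams:
        im,d=manip.get_image(n)
        for t in things:
            for x in manip.regions_of(n,t)[:1]:
                P,_=cloud(n,d,x['region'])
                if len(P)<20:continue
                f,c=fit(t,P,z0.get(t,0));print(n,t,round(x['confidence'],2),'xyz',np.round(f,1),'cost',round(c,2),len(P))
                if t=='cap_c':
                    Q=P[P[:,2]-z0.get(t,0)>25];
                    if len(Q)>5:
                        (cx,cy),wh,a=cv2.minAreaRect(Q[:,:2].astype(np.float32));q=Q[:,:2]-Q[:,:2].mean(0);u,s,vt=np.linalg.svd(q);print('   fin ctr',round(cx,1),round(cy,1),np.round(wh,1),'yaw',round(np.arctan2(vt[0,1],vt[0,0]),2),len(Q))
E
python3 - <<'E'
from h import *
look(['tray','base_c','mesh_c','cup_c','cap_c'])
E
```

```text
top tray 0.73 xyz [467.9 -78.2   0.6] cost 0.96 2259
top base_c 0.65 xyz [ 6.228e+02 -7.290e+01  5.000e-01] cost 1.13 1201
top mesh_c 0.63 xyz [623.6 251.9   2.1] cost 0.68 472
top cup_c 0.73 xyz [ 652.5 -284.7    2.7] cost 0.94 417
top cap_c 0.59 xyz [ 456.2 -280.8    4.8] cost 0.96 312
   fin ctr 459.2 -280.0 [12.6 33.9] yaw 2.83 85
scene tray 0.87 xyz [467.1 -78.7  -0. ] cost 0.67 2059
scene base_c 0.84 xyz [624.8 -71.6   0.8] cost 0.55 1449
scene mesh_c 0.56 xyz [626.5 256.1   2. ] cost 0.25 1112
scene cup_c 0.72 xyz [ 6.566e+02 -2.829e+02  6.000e-01] cost 0.57 574
scene cap_c 0.72 xyz [ 457.8 -280.8    3.7] cost 1.34 285
   fin ctr 462.4 -277.1 [17.5 34.9] yaw -0.3 116
```

>>> drive_tool([
  [0.3346, -0.682, -0.05, 0, 0, 0.13],
  [0.3346, -0.682, -0.05, 0, 0, 0.13],
  [0.3346, -0.682, -0.05, 0, 0, 0.13],
  [0.3346, -0.682, -0.05, 0, 0, 0.13],
  [0.3346, -0.682, -0.05, 0, 0, 0.13],
  [0.3346, -0.682, -0.05, 0, 0, 0.13],
  [0.3346, -0.682, -0.05, 0, 0, 0.13],
  [0.3346, -0.682, -0.05, 0, 0, 0.13],
  [0.3346, -0.682, -0.05, 0, 0, 0.13],
  [0.3346, -0.682, -0.05, 0, 0, 0.13],
  [0.3346, -0.682, -0.05, 0, 0, 0.13],
  [0.3346, -0.682, -0.05, 0, 0, 0.13],
  [0.3346, -0.682, -0.05, 0, 0, 0.13],
  [0.3346, -0.682, -0.05, 0, 0, 0.13],
  [0.3346, -0.682, -0.05, 0, 0, 0.13],
  [0.3346, -0.682, -0.05, 0, 0, 0.13],
  [0.3346, -0.682, -0.05, 0, 0, 0.13],
  [0.3346, -0.682, -0.05, 0, 0, 0.13],
  [0.3346, -0.682, -0.05, 0, 0, 0.13],
  [0.3346, -0.682, -0.05, 0, 0, 0.13],
], claw=1)

```text
t: 3.37
eef_pos: [624.5, -75.3, 175.5]
orientation: [[0.95, -0.312, -0.001], [-0.312, -0.95, -0.001], [-0.001, 0.001, -1.0]]
wrist_force: [0.5, 1.1, 0.2]
finger_gap: 87.4
```

>>> drive_tool([
  [0, 0, -0.04, 0, 0, 0],
  [0, 0, -0.08, 0, 0, 0],
  [0, 0, -0.11, 0, 0, 0],
  [0, 0, -0.13, 0, 0, 0],
  [0, 0, -0.145, 0, 0, 0],
  [0, 0, -0.155, 0, 0, 0],
  [0, 0, -0.16, 0, 0, 0],
  [0, 0, -0.164, 0, 0, 0],
  [0, 0, -0.164, 0, 0, 0],
  [0, 0, -0.164, 0, 0, 0],
  [0, 0, -0.164, 0, 0, 0],
])

```text
t: 4.28
eef_pos: [624.6, -72.0, 13.7]
orientation: [[0.952, -0.308, 0.002], [-0.308, -0.952, 0.0], [0.002, -0.001, -1.0]]
wrist_force: [1.2, 0.6, 0.4]
finger_gap: 87.9
```

```bash
python3 - <<'E'
from h import *
s=manip.get_state();print(s['t'],s['eef_pos'],s['wrist_force'])
im,d=manip.get_image('scene');cv2.imwrite('pics/s1.png',cv2.resize(im[120:330,150:400,::-1],None,fx=3,fy=2.8))
E
```

```text
4.2833 [624.55041379 -71.95612977  13.68217673] [1.23984032 0.5846011  0.35780616]
```

View pics/s1.png

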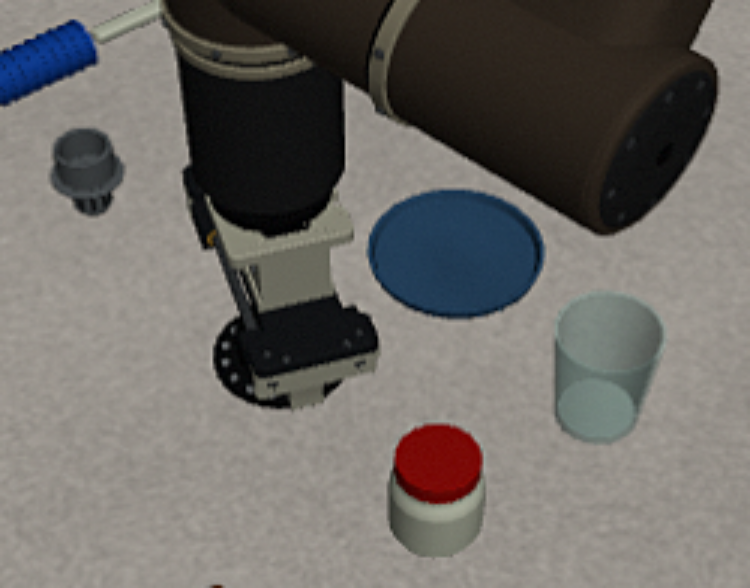

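>>> drive_tool([
  [0, 0, -0.002, 0, 0, 0],
  [0, 0, -0.002, 0, 0, 0],
  [0, 0, -0.002, 0, 0, 0],
  [0, 0, -0.002, 0, 0, 0],
  [0, 0, -0.002, 0, 0, 0],
  [0, 0, -0.002, 0, 0, 0],
  [0, 0, -0.002, 0, 0, 0],
  [0, 0, -0.002, 0, 0, 0],
], claw=-1)

```text
t: 5.0
eef_pos: [623.8, -72.2, 10.6]
orientation: [[0.951, -0.308, -0.0], [-0.308, -0.951, -0.0], [-0.0, 0.0, -1.0]]
wrist_force: [-0.1, -0.5, 0.8]
finger_gap: 60.8
```

Scene crop: the gripper straddles the collar at about (300,360) in the crop, and the gap of 60.8 mm matches the 62 mm collar. Now I lift and carry it.

>>> drive_tool([
  [0, 0, 0.02, 0, 0, 0],
  [0, 0, 0.05, 0, 0, 0],
  [0, 0, 0.06, 0, 0, 0],
  [-0.02, 0, 0.06, 0, 0, 0],
  [-0.045, -0.002, 0.06, 0, 0, 0],
  [-0.075, -0.003, 0.06, 0, 0, 0],
  [-0.105, -0.004, 0.06, 0, 0, 0],
  [-0.13, -0.005, 0.06, 0, 0, 0],
  [-0.148, -0.006, 0.06, 0, 0, 0],
  [-0.156, -0.006, 0.06, 0, 0, 0],
  [-0.156, -0.006, 0.06, 0, 0, 0],
  [-0.156, -0.006, 0.06, 0, 0, 0],
])

```text
t: 6.0
eef_pos: [468.8, -77.9, 71.0]
orientation: [[0.952, -0.307, 0.002], [-0.307, -0.952, 0.0], [0.001, -0.001, -1.0]]
wrist_force: [0.5, 0.3, -1.9]
finger_gap: 61.1
```

```bash
python3 - <<'E'
from h import *
s=manip.get_state();print(s['t'],s['eef_pos'],s['finger_gap'],s['wrist_force'])
im,d=manip.get_image('scene');cv2.imwrite('pics/s2.png',cv2.resize(im[120:330,150:400,::-1],None,fx=3,fy=2.8))
im,d=manip.get_image('top');cv2.imwrite('pics/t2.png',cv2.resize(im[120:330,150:400,::-1],None,fx=3,fy=2.8))
E
```

```text
6.0 [468.82357096 -77.91720892  71.00819692] 61.12387576283181 [ 0.48628454  0.34262253 -1.92570751]
```

View pics/s2.png

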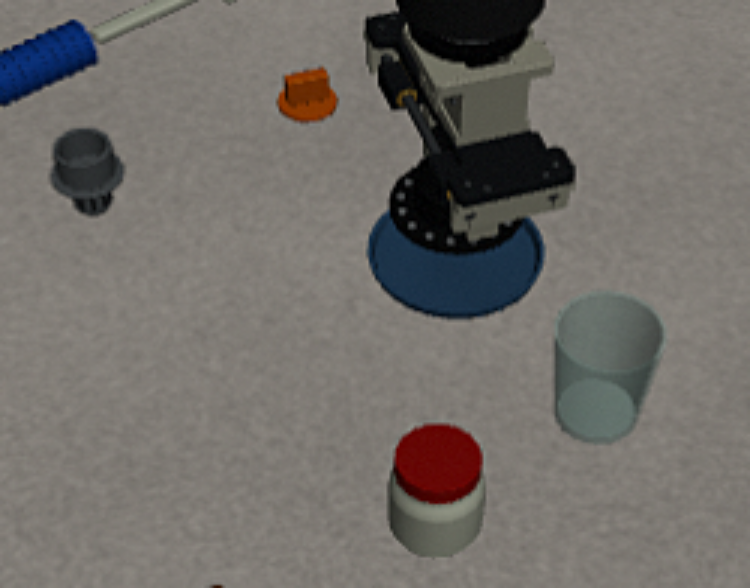

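The base hangs level above the tray, at crop (460,210). I lower it and release.

>>> drive_tool([
  [0, 0, -0.02, 0, 0, 0],
  [0, 0, -0.035, 0, 0, 0],
  [0, 0, -0.045, 0, 0, 0],
  [0, 0, -0.051, 0, 0, 0],
  [0, 0, -0.054, 0, 0, 0],
  [0, 0, -0.055, 0, 0, 0],
  [0, 0, -0.0555, 0, 0, 0],
  [0, 0, -0.0555, 0, 0, 0],
  [0, 0, -0.0555, 0, 0, 0],
])

```text
t: 6.85
eef_pos: [468.3, -78.0, 15.6]
orientation: [[0.951, -0.308, 0.001], [-0.308, -0.951, 0.0], [0.001, -0.001, -1.0]]
wrist_force: [-0.4, -0.7, -2.0]
finger_gap: 60.7
```

>>> drive_tool([
  [0, 0, 0, 0, 0, 0],
  [0, 0, 0, 0, 0, 0],
  [0, 0, 0, 0, 0, 0],
  [0, 0, 0, 0, 0, 0],
  [0, 0, 0, 0, 0, 0],
  [0, 0, 0, 0, 0, 0],
], claw=1)

```text
t: 7.35
eef_pos: [467.9, -78.1, 15.2]
orientation: [[0.951, -0.308, 0.0], [-0.308, -0.951, 0.0], [0.0, -0.0, -1.0]]
wrist_force: [0.7, 0.7, 0.3]
finger_gap: 86.8
```

>>> drive_tool([
  [0, 0, 0.03, 0, 0, 0],
  [0, 0, 0.07, 0, 0, 0],
  [0, 0, 0.11, 0, 0, 0],
  [0, 0, 0.145, 0, 0, 0],
  [0.157, 0.332, 0.165, 0, 0, 0],
  [0.157, 0.332, 0.165, 0, 0, 0],
  [0.157, 0.332, 0.165, 0, 0, 0],
  [0.157, 0.332, 0.165, 0, 0, 0],
  [0.157, 0.332, 0.165, 0, 0, 0],
  [0.157, 0.332, 0.165, 0, 0, 0],
  [0.157, 0.332, 0.165, 0, 0, 0],
  [0.157, 0.332, 0.165, 0, 0, 0],
  [0.157, 0.332, 0.165, 0, 0, 0],
  [0.157, 0.332, 0.165, 0, 0, 0],
  [0.157, 0.332, 0.165, 0, 0, 0],
  [0.157, 0.332, 0.165, 0, 0, 0],
  [0.157, 0.332, 0.165, 0, 0, 0],
])

```text
t: 8.77
eef_pos: [624.3, 252.9, 179.9]
orientation: [[0.951, -0.308, -0.001], [-0.308, -0.951, -0.0], [-0.0, 0.001, -1.0]]
wrist_force: [0.2, 0.2, -0.4]
finger_gap: 87.4
```

```bash
python3 - <<'E'
from h import *
look(['base_c','mesh_c'],z0={'base_c':4})
im,d=manip.get_image('scene');cv2.imwrite('pics/s3.png',im[:,:,::-1])
E
```

```text
top base_c 0.79 xyz [ 4.669e+02 -7.840e+01  3.000e-01] cost 1.09 1176
top mesh_c 0.35 xyz [625.6 252.1   1.4] cost 0.2 23
scene base_c 0.6 xyz [ 4.706e+02 -7.510e+01 -2.000e-01] cost 0.65 1249
```

View pics/s3.png

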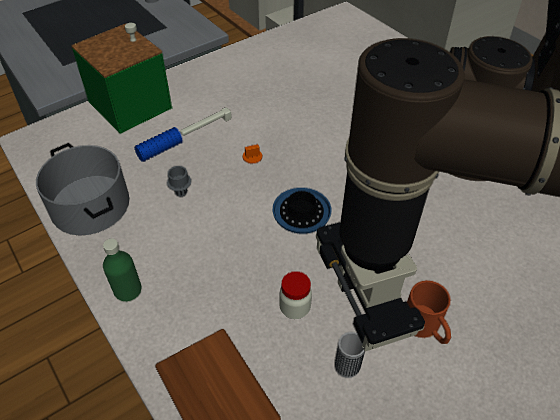

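Base plate sits in the tray, at scene (301,210). Next I descend on the mesh.

>>> drive_tool([
  [0.0, 0, -0.04, 0, 0, 0],
  [0.0, 0, -0.08, 0, 0, 0],
  [0.0, 0, -0.105, 0, 0, 0],
  [0.0, 0, -0.122, 0, 0, 0],
  [0, 0, -0.132, 0, 0, 0],
  [0, 0, -0.135, 0, 0, 0],
  [0, 0, -0.135, 0, 0, 0],
  [0, 0, -0.135, 0, 0, 0],
])

```text
t: 9.78
eef_pos: [625.7, 254.4, 46.4]
orientation: [[0.952, -0.307, 0.002], [-0.307, -0.952, 0.001], [0.001, -0.001, -1.0]]
wrist_force: [-0.0, 0.0, 0.2]
finger_gap: 87.8
```

>>> drive_tool([
  [0, 0, 0, 0, 0, 0],
  [0, 0, 0, 0, 0, 0],
  [0, 0, 0, 0, 0, 0],
  [0, 0, 0, 0, 0, 0],
  [0, 0, 0, 0, 0, 0],
  [0, 0, 0, 0, 0, 0],
  [0, 0, 0, 0, 0, 0],
  [0, 0, 0, 0, 0, 0],
], claw=-1)

```text
t: 10.45
eef_pos: [624.9, 254.0, 45.1]
orientation: [[0.951, -0.308, 0.0], [-0.308, -0.951, 0.0], [0.0, -0.0, -1.0]]
wrist_force: [0.1, 1.2, 0.2]
finger_gap: 45.2
```

>>> drive_tool([
  [0, 0, 0.02, 0, 0, 0],
  [0, 0, 0.055, 0, 0, 0],
  [0, 0, 0.095, 0, 0, 0],
  [0, 0, 0.13, 0, 0, 0],
  [-0.005, -0.01, 0.15, 0, 0, 0],
  [-0.015, -0.032, 0.155, 0, 0, 0],
  [-0.03, -0.063, 0.155, 0, 0, 0],
  [-0.046, -0.098, 0.155, 0, 0, 0],
  [-0.062, -0.133, 0.155, 0, 0, 0],
  [-0.078, -0.168, 0.155, 0, 0, 0],
  [-0.094, -0.203, 0.155, 0, 0, 0],
  [-0.11, -0.236, 0.155, 0, 0, 0],
  [-0.125, -0.266, 0.155, 0, 0, 0],
  [-0.138, -0.292, 0.155, 0, 0, 0],
  [-0.148, -0.312, 0.155, 0, 0, 0],
  [-0.154, -0.325, 0.155, 0, 0, 0],
  [-0.157, -0.332, 0.155, 0, 0, 0],
  [-0.157, -0.332, 0.15, 0, 0, 0],
  [-0.157, -0.332, 0.135, 0, 0, 0],
  [-0.157, -0.332, 0.12, 0, 0, 0],
])

```text
t: 12.12
eef_pos: [468.9, -77.4, 164.8]
orientation: [[0.951, -0.308, 0.002], [-0.308, -0.951, 0.001], [0.002, -0.001, -1.0]]
wrist_force: [0.3, 0.4, -2.9]
finger_gap: 45.2
```

>>> drive_tool([
  [0, 0, -0.02, 0, 0, 0],
  [0, 0, -0.035, 0, 0, 0],
  [0, 0, -0.045, 0, 0, 0],
  [0, 0, -0.05, 0, 0, 0],
  [0, 0, -0.05, 0, 0, 0],
  [0, 0, -0.05, 0, 0, 0],
])

```text
t: 12.62
eef_pos: [468.3, -77.7, 115.0]
orientation: [[0.952, -0.307, -0.0], [-0.307, -0.952, -0.0], [-0.0, 0.0, -1.0]]
wrist_force: [0.9, 0.4, -1.7]
finger_gap: 45.4
```

```bash
python3 - <<'E'
from h import *
s=manip.get_state();print(s['t'],s['eef_pos'],s['finger_gap'],s['wrist_force'])
im,d=manip.get_image('scene');a=cv2.resize(im[100:290,190:400,::-1],None,fx=3,fy=3)
cv2.imwrite('pics/s4.png',a)
look(['mesh_c'],cams=('scene',),z0={'mesh_c':70})
E
```

```text
12.6167 [468.30121447 -77.655218   115.01037141] 45.37441225047837 [ 0.881982    0.36618165 -1.6561407 ]
scene mesh_c 0.77 xyz [469.8 -74.  -15.8] cost 0.53 347
```

View pics/s4.png

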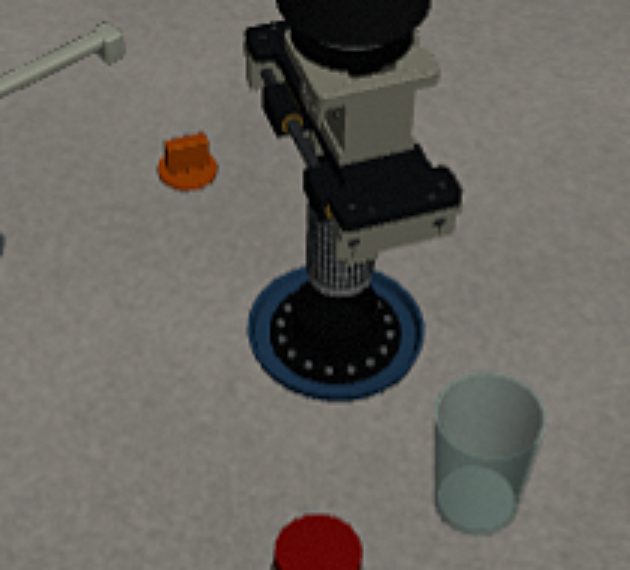

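Mesh hangs upright over the base at crop (340,260), and the scene camera puts it within about 1 mm of the base axis. I lower it.

>>> drive_tool([
  [0, 0, -0.012, 0, 0, 0],
  [0, 0, -0.022, 0, 0, 0],
  [0, 0, -0.03, 0, 0, 0],
  [0, 0, -0.037, 0, 0, 0],
  [0, 0, -0.043, 0, 0, 0],
  [0, 0, -0.049, 0, 0, 0],
  [0, 0, -0.054, 0, 0, 0],
  [0, 0, -0.057, 0, 0, 0],
  [0, 0, -0.0585, 0, 0, 0],
  [0, 0, -0.059, 0, 0, 0],
  [0, 0, -0.059, 0, 0, 0],
  [0, 0, -0.059, 0, 0, 0],
])

```text
t: 13.77
eef_pos: [468.1, -78.1, 56.3]
orientation: [[0.951, -0.308, 0.0], [-0.308, -0.951, 0.0], [0.0, -0.0, -1.0]]
wrist_force: [-0.3, -0.3, -1.5]
finger_gap: 45.4
```

>>> drive_tool([
  [0, 0, -0.0005, 0, 0, 0],
  [0, 0, -0.001, 0, 0, 0],
  [0, 0, -0.001, 0, 0, 0],
])

```text
t: 14.02
eef_pos: [467.9, -78.1, 55.1]
orientation: [[0.951, -0.308, 0.0], [-0.308, -0.951, 0.0], [0.0, -0.0, -1.0]]
wrist_force: [-0.3, 0.6, -2.6]
finger_gap: 45.3
```

>>> drive_tool([
  [0, 0, 0, 0, 0, 0],
  [0, 0, 0, 0, 0, 0],
  [0, 0, 0, 0, 0, 0],
  [0, 0, 0, 0, 0, 0],
  [0, 0, 0, 0, 0, 0],
  [0, 0, 0, 0, 0, 0],
  [0, 0, 0, 0, 0, 0],
], claw=1)

```text
t: 14.6
eef_pos: [467.9, -78.1, 55.1]
orientation: [[0.951, -0.308, 0.0], [-0.308, -0.951, 0.0], [0.0, -0.0, -1.0]]
wrist_force: [-0.6, 0.1, -0.1]
finger_gap: 84.9
```

>>> drive_tool([
  [0, 0, 0.03, 0, 0, 0],
  [0, 0, 0.07, 0, 0, 0],
  [0, 0, 0.105, 0, 0, 0],
  [0, 0, 0.125, 0, 0, 0],
  [0.187, -0.206, 0.125, 0, 0, 0],
  [0.187, -0.206, 0.125, 0, 0, 0],
  [0.187, -0.206, 0.125, 0, 0, 0],
  [0.187, -0.206, 0.125, 0, 0, 0],
  [0.187, -0.206, 0.125, 0, 0, 0],
  [0.187, -0.206, 0.125, 0, 0, 0],
  [0.187, -0.206, 0.125, 0, 0, 0],
  [0.187, -0.206, 0.125, 0, 0, 0],
  [0.187, -0.206, 0.125, 0, 0, 0],
  [0.187, -0.206, 0.125, 0, 0, 0],
  [0.187, -0.206, 0.125, 0, 0, 0],
])

```text
t: 15.85
eef_pos: [654.3, -283.4, 180.2]
orientation: [[0.952, -0.307, -0.0], [-0.307, -0.952, 0.0], [-0.0, -0.0, -1.0]]
wrist_force: [0.2, 1.0, -0.1]
finger_gap: 88.1
```

```bash
python3 - <<'E'
from h import *
look(['base_c','mesh_c','cup_c'],z0={'base_c':4,'mesh_c':10})
im,d=manip.get_image('scene');cv2.imwrite('pics/s5.png',im[:,:,::-1])
E
```

```text
top mesh_c 0.5 xyz [483.  102.9   5.3] cost 16.97 614
scene base_c 0.67 xyz [ 4.698e+02 -7.550e+01  1.000e-01] cost 0.57 842
scene mesh_c 0.87 xyz [ 4.698e+02 -7.430e+01  4.000e-01] cost 0.38 701
scene cup_c 0.98 xyz [ 6.561e+02 -2.829e+02  6.000e-01] cost 0.59 585
```

View pics/s5.png

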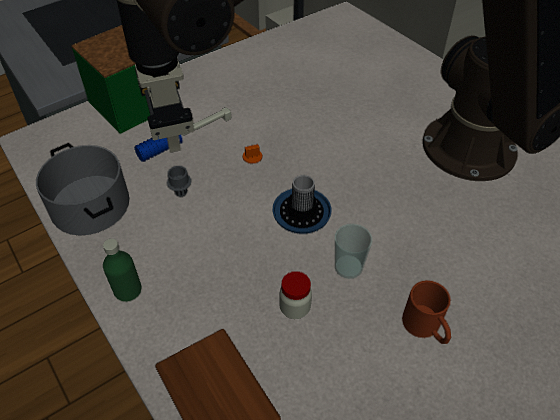

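Mesh stands in the collar at scene (302,192), about 1 mm off the base axis. The top "mesh" hit was the tumbler: its fit cost is 17. Now the cup.

>>> drive_tool([
  [0.0, 0, -0.04, 0, 0, 0],
  [0.0, 0, -0.08, 0, 0, 0],
  [0.0, 0, -0.105, 0, 0, 0],
  [0.0, 0, -0.122, 0, 0, 0],
  [0, 0, -0.132, 0, 0, 0],
  [0, 0, -0.135, 0, 0, 0],
  [0, 0, -0.1355, 0, 0, 0],
  [0, 0, -0.1355, 0, 0, 0],
  [0, 0, -0.1355, 0, 0, 0],
])

```text
t: 17.05
eef_pos: [655.9, -284.4, 46.3]
orientation: [[0.952, -0.308, 0.002], [-0.308, -0.952, -0.001], [0.003, -0.0, -1.0]]
wrist_force: [0.5, 0.1, 1.0]
finger_gap: 87.6
```

>>> drive_tool([
  [0, 0, 0, 0, 0, 0],
  [0, 0, 0, 0, 0, 0],
  [0, 0, 0, 0, 0, 0],
  [0, 0, 0, 0, 0, 0],
  [0, 0, 0, 0, 0, 0],
  [0, 0, 0, 0, 0, 0],
  [0, 0, 0, 0, 0, 0],
  [0, 0, 0, 0, 0, 0],
], claw=-1)

```text
t: 17.72
eef_pos: [654.8, -284.1, 44.5]
orientation: [[0.951, -0.308, -0.0], [-0.308, -0.951, 0.0], [-0.0, 0.0, -1.0]]
wrist_force: [0.2, 0.1, 0.4]
finger_gap: 43.1
```

>>> drive_tool([
  [0, 0, 0.02, 0, 0, 0],
  [0, 0, 0.055, 0, 0, 0],
  [0, 0, 0.095, 0, 0, 0],
  [0, 0, 0.13, 0, 0, 0],
  [-0.007, 0.007, 0.15, 0, 0, 0],
  [-0.022, 0.024, 0.155, 0, 0, 0],
  [-0.044, 0.048, 0.155, 0, 0, 0],
  [-0.068, 0.075, 0.155, 0, 0, 0],
  [-0.092, 0.101, 0.155, 0, 0, 0],
  [-0.116, 0.128, 0.155, 0, 0, 0],
  [-0.138, 0.152, 0.155, 0, 0, 0],
  [-0.158, 0.174, 0.155, 0, 0, 0],
  [-0.173, 0.19, 0.155, 0, 0, 0],
  [-0.182, 0.2, 0.155, 0, 0, 0],
  [-0.1865, 0.206, 0.15, 0, 0, 0],
  [-0.1865, 0.206, 0.14, 0, 0, 0],
  [-0.1865, 0.206, 0.125, 0, 0, 0],
  [-0.1865, 0.206, 0.115, 0, 0, 0],
  [-0.1865, 0.206, 0.11, 0, 0, 0],
  [-0.1865, 0.206, 0.11, 0, 0, 0],
])

```text
t: 19.38
eef_pos: [467.6, -78.7, 152.7]
orientation: [[0.951, -0.309, -0.003], [-0.309, -0.951, -0.001], [-0.003, 0.002, -1.0]]
wrist_force: [-0.1, 1.0, -1.2]
finger_gap: 43.1
```

```bash
python3 - <<'E'
from h import *
s=manip.get_state();print(s['t'],s['eef_pos'],s['finger_gap'],s['wrist_force'])
im,d=manip.get_image('scene');a=cv2.resize(im[100:290,190:400,::-1],None,fx=3,fy=3)
cv2.imwrite('pics/s6.png',a)
look(['mesh_c','cup_c'],cams=('scene',),z0={'mesh_c':10,'cup_c':111})
E
```

```text
19.3833 [467.63769457 -78.7087788  152.70755471] 43.144761417434715 [-0.09073029  0.9705238  -1.21288675]
scene mesh_c 0.59 xyz [ 4.705e+02 -7.340e+01  4.000e-01] cost 0.34 664Traceback (most recent call last):
  File "<stdin>", line 5, in <module>
  File "h.py", line 49, in look
    f,c=fit(t,P,z0.get(t,0));print(n,t,round(x['confidence'],2),'xyz',np.round(f,1),'cost',round(c,2),len(P))
        ~~~^^^^^^^^^^^^^^^^^
  File "h.py", line 35, in fit
    c0=(np.percentile(P[:,:2],3,axis=0)+np.percentile(P[:,:2],97,axis=0))/2
        ~~~~~~~~~~~~~^^^^^^^^^^^^^^^^^^
    return _quantile_unchecked(
        a, q, axis, out, overwrite_input, method, keepdims, weights)
    return _ureduce(a,
                    func=_quantile_ureduce_func,
    ...<5 lines>...
                    overwrite_input=overwrite_input,
                    method=method)
    r = func(a, **kwargs)
    result = _quantile(arr,
                       quantiles=q,
    ...<2 lines>...
                       out=out,
                       weights=wgt)
    slices_having_nans = np.isnan(arr[-1, ...])
                                  ~~~^^^^^^^^^
IndexError: index -1 is out of bounds for axis 0 with size 0
```

View pics/s6.png

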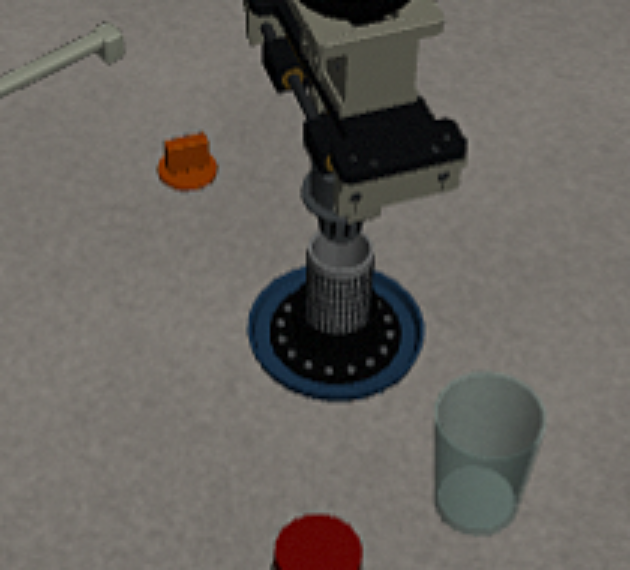

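Picture: the cup foot at crop (340,225) is centred over the mesh mouth at crop (340,250). The crash was only in the fit, because the network returned no points at that height. I lower the cup.

>>> drive_tool([
  [0, 0, -0.01, 0, 0, 0],
  [0, 0, -0.018, 0, 0, 0],
  [0, 0, -0.025, 0, 0, 0],
  [0, 0, -0.031, 0, 0, 0],
  [0, 0, -0.036, 0, 0, 0],
  [0, 0, -0.04, 0, 0, 0],
  [0, 0, -0.044, 0, 0, 0],
  [0, 0, -0.047, 0, 0, 0],
  [0, 0, -0.049, 0, 0, 0],
  [0, 0, -0.05, 0, 0, 0],
  [0, 0, -0.05, 0, 0, 0],
  [0, 0, -0.05, 0, 0, 0],
])

```text
t: 20.58
eef_pos: [468.5, -78.1, 104.7]
orientation: [[0.951, -0.308, 0.0], [-0.308, -0.951, 0.0], [0.0, -0.0, -1.0]]
wrist_force: [0.2, -0.1, 0.7]
finger_gap: 43.1
```

>>> drive_tool([
  [0, 0, -0.0005, 0, 0, 0],
  [0, 0, -0.001, 0, 0, 0],
  [0, 0, -0.001, 0, 0, 0],
])

```text
t: 20.83
eef_pos: [468.5, -78.1, 103.8]
orientation: [[0.952, -0.308, 0.001], [-0.308, -0.952, 0.0], [0.001, -0.0, -1.0]]
wrist_force: [-0.3, 0.8, 0.9]
finger_gap: 42.9
```

```bash
python3 - <<'E'
from h import *
im,d=manip.get_image('scene');a=cv2.resize(im[100:290,190:400,::-1],None,fx=3,fy=3)
cv2.imwrite('pics/s7.png',a)
E
```

```text
(no output)
```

View pics/s7.png

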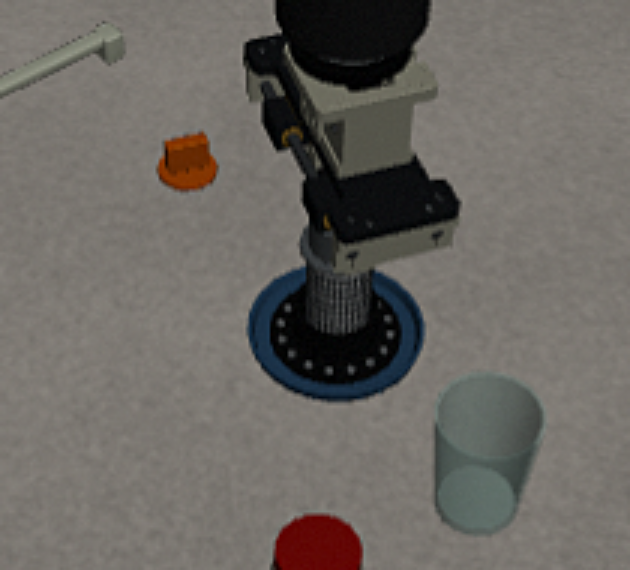

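Flange meets the rim at crop (340,260). I release, rise and go to the cap.

>>> drive_tool([
  [0, 0, 0, 0, 0, 0],
  [0, 0, 0, 0, 0, 0],
  [0, 0, 0, 0, 0, 0],
  [0, 0, 0, 0, 0, 0],
  [0, 0, 0, 0, 0, 0],
  [0, 0, 0, 0, 0, 0],
  [0, 0, 0, 0, 0, 0],
], claw=1)

```text
t: 21.47
eef_pos: [468.3, -78.1, 103.5]
orientation: [[0.951, -0.308, -0.0], [-0.308, -0.951, -0.0], [-0.0, 0.0, -1.0]]
wrist_force: [-0.4, 0.4, -0.4]
finger_gap: 83.6
```

>>> drive_tool([
  [0, 0, 0.02, 0, 0, 0],
  [0, 0, 0.05, 0, 0, 0],
  [0, 0, 0.08, 0, 0, 0],
  [-0.01, -0.202, 0.08, 0, 0, 0],
  [-0.01, -0.202, 0.08, 0, 0, 0],
  [-0.01, -0.202, 0.08, 0, 0, 0],
  [-0.01, -0.202, 0.08, 0, 0, 0],
  [-0.01, -0.202, 0.08, 0, 0, 0],
  [-0.01, -0.202, 0.08, 0, 0, 0],
  [-0.01, -0.202, 0.08, 0, 0, 0],
  [-0.01, -0.202, 0.08, 0, 0, 0],
  [-0.01, -0.202, 0.08, 0, 0, 0],
])

```text
t: 22.47
eef_pos: [458.3, -279.4, 183.5]
orientation: [[0.952, -0.307, -0.0], [-0.307, -0.952, 0.0], [-0.0, -0.0, -1.0]]
wrist_force: [1.1, 0.5, 0.4]
finger_gap: 87.5
```

```bash
python3 - <<'E'
from h import *
im,d=manip.get_image('scene');a=cv2.resize(im[80:280,150:400,::-1],None,fx=3,fy=3)
cv2.imwrite('pics/s8.png',a)
for n in('scene','top'):
    im,d=manip.get_image(n)
    for x in manip.regions_of(n,'cap_c')[:2]:
        P,_=cloud(n,d,x['region']);F=P[P[:,2]>20];T=P[P[:,2]>39];D=P[(P[:,2]>11)&(P[:,2]<17)]
        print(n,x['confidence'],x['extent'],len(F))
        for A in(F,T,D):
            if len(A)>5:
                r=cv2.minAreaRect(A[:,:2].astype(np.float32));print('  ',np.round(r[0],1),np.round(r[1],1),round(r[2],1),np.round(A.mean(0),1),len(A))
look(['base_c','mesh_c','cup_c'],cams=('scene',),z0={'base_c':4,'mesh_c':10,'cup_c':59})
E
```

```text
scene 0.67 [252.8, 154.4, 15.7, 17.1] 139
   [ 462.5 -276.3] [14.6 33.9] 70.7 [ 464.1 -274.3   33.9] 139
   [ 463.7 -276.7] [14.6 31.4] 70.1 [ 464.3 -276.    41.9] 53
   [ 464.8 -272.4] [37.2 41.6] 53.0 [ 465.6 -267.8   14.1] 105
scene 0.31 [299.9, 175.8, 25.5, 26.8] 533
   [473.  -73.7] [49.4 51.3] 39.3 [472.8 -72.5 110.8] 533
   [473.  -73.7] [49.4 51.3] 39.3 [472.8 -72.5 110.8] 533
scene base_c 0.71 xyz [ 4.699e+02 -7.620e+01 -1.000e-01] cost 0.66 766
scene mesh_c 0.66 xyz [469.2 -74.3  -4.7] cost 0.3 400
```

View pics/s8.png

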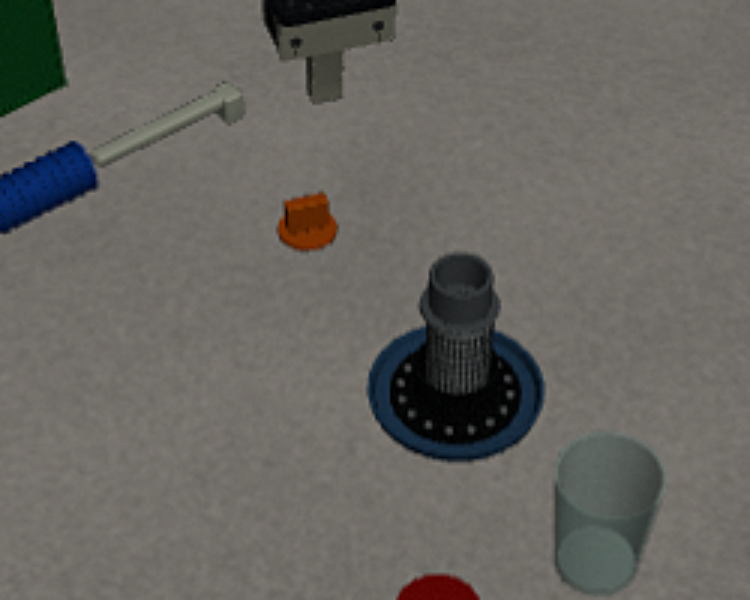

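Picture: the cup is seated in the mesh at crop (460,290) and the stack is straight. The cap fin at crop (307,210) is at about (460.5, -279.5) with yaw -0.32, which matches the tool yaw.

>>> drive_tool([
  [0.002, 0.0005, -0.04, 0, 0, 0],
  [0.002, 0.0005, -0.08, 0, 0, 0],
  [0.002, 0.0005, -0.115, 0, 0, 0],
  [0.002, 0.0005, -0.14, 0, 0, 0],
  [0.002, 0.0005, -0.155, 0, 0, 0],
  [0.002, 0.0005, -0.162, 0, 0, 0],
  [0.002, 0.0005, -0.165, 0, 0, 0],
  [0.002, 0.0005, -0.165, 0, 0, 0],
  [0.002, 0.0005, -0.165, 0, 0, 0],
  [0.002, 0.0005, -0.165, 0, 0, 0],
])

```text
t: 23.75
eef_pos: [461.3, -279.9, 19.9]
orientation: [[0.952, -0.308, 0.002], [-0.308, -0.952, -0.001], [0.002, -0.0, -1.0]]
wrist_force: [-0.3, 0.2, 0.3]
finger_gap: 87.8
```

>>> drive_tool([
  [0, 0, 0, 0, 0, 0],
  [0, 0, 0, 0, 0, 0],
  [0, 0, 0, 0, 0, 0],
  [0, 0, 0, 0, 0, 0],
  [0, 0, 0, 0, 0, 0],
  [0, 0, 0, 0, 0, 0],
  [0, 0, 0, 0, 0, 0],
  [0, 0, 0, 0, 0, 0],
  [0, 0, 0, 0, 0, 0],
  [0, 0, 0, 0, 0, 0],
  [0, 0, 0, 0, 0, 0],
], claw=-1)

```text
t: 24.67
eef_pos: [460.3, -279.6, 18.5]
orientation: [[0.951, -0.308, -0.0], [-0.308, -0.951, 0.0], [-0.0, 0.0, -1.0]]
wrist_force: [-0.3, -0.2, 0.3]
finger_gap: 19.9
```

>>> drive_tool([
  [0, 0, 0, 0, 0, 0],
  [0, 0, 0, 0, 0, 0],
  [0, 0, 0, 0, 0, 0],
  [0, 0, 0, 0, 0, 0],
])

```text
t: 25.0
eef_pos: [460.3, -279.6, 18.5]
orientation: [[0.951, -0.308, -0.0], [-0.308, -0.951, 0.0], [-0.0, -0.0, -1.0]]
wrist_force: [-0.3, -0.4, -0.9]
finger_gap: 12.0
```

```bash
python3 - <<'E'
from h import *
im,d=manip.get_image('scene');a=cv2.resize(im[80:280,150:400,::-1],None,fx=3,fy=3)
cv2.imwrite('pics/s9.png',a)
E
```

```text
(no output)
```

View pics/s9.png

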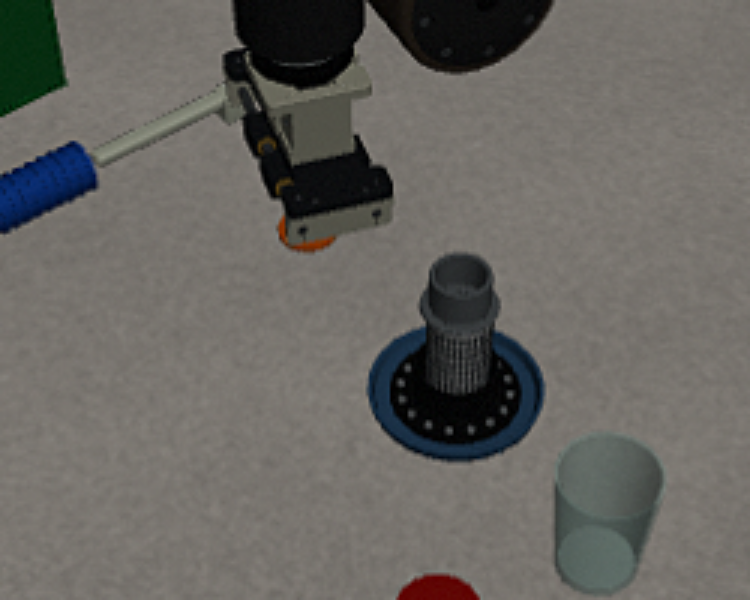

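The grip holds the fin, with a gap of 12.0 mm. I carry the cap over the stack.

>>> drive_tool([
  [0, 0, 0.02, 0, 0, 0],
  [0, 0, 0.055, 0, 0, 0],
  [0, 0, 0.095, 0, 0, 0],
  [0, 0, 0.135, 0, 0, 0],
  [0, 0, 0.16, 0, 0, 0],
  [0, 0.012, 0.16, 0, 0, 0],
  [0.001, 0.035, 0.16, 0, 0, 0],
  [0.003, 0.065, 0.16, 0, 0, 0],
  [0.004, 0.098, 0.16, 0, 0, 0],
  [0.005, 0.13, 0.16, 0, 0, 0],
  [0.006, 0.16, 0.16, 0, 0, 0],
  [0.007, 0.183, 0.16, 0, 0, 0],
  [0.008, 0.197, 0.16, 0, 0, 0],
  [0.008, 0.2015, 0.158, 0, 0, 0],
  [0.008, 0.2015, 0.15, 0, 0, 0],
  [0.008, 0.2015, 0.144, 0, 0, 0],
  [0.008, 0.2015, 0.14, 0, 0, 0],
  [0.008, 0.2015, 0.14, 0, 0, 0],
  [0.008, 0.2015, 0.14, 0, 0, 0],
])

```text
t: 26.63
eef_pos: [468.0, -79.0, 158.0]
orientation: [[0.951, -0.309, -0.001], [-0.309, -0.951, -0.0], [-0.001, 0.001, -1.0]]
wrist_force: [0.3, 0.3, 0.2]
finger_gap: 11.9
```

```bash
python3 - <<'E'
from h import *
im,d=manip.get_image('scene');a=cv2.resize(im[80:240,210:390,::-1],None,fx=3.6,fy=3.6)
cv2.imwrite('pics/s10.png',a)
for x in manip.regions_of('scene','cup_c')[:2]:
    P,_=cloud('scene',d,x['region']);print(x['extent'],x['confidence'],np.round(P.mean(0)))
    if abs(P[:,1].mean()+78)<30:print(fit('cup_c',P,59))
for x in manip.regions_of('scene','cap_c')[:2]:
    P,_=cloud('scene',d,x['region']);print(x['extent'],x['confidence'],np.round(P.mean(0)))
    if P[:,2].mean()>50:print(fit('cap_c',P,140))
E
```

```text
[302.4, 181.5, 28.9, 20.0] 0.67 [476. -70. 109.]
(array([469.83556413, -75.76871472,   1.00890995]), np.float64(0.6815632526941049))
[425.0, 311.6, 43.8, 65.9] 0.19 [458. 278.  48.]
[297.1, 161.6, 10.9, 17.5] 0.43 [486. -76. 162.]
(array([469.44767774, -75.09470872,   3.48524036]), np.float64(0.7307015371045915))
```

View pics/s10.png

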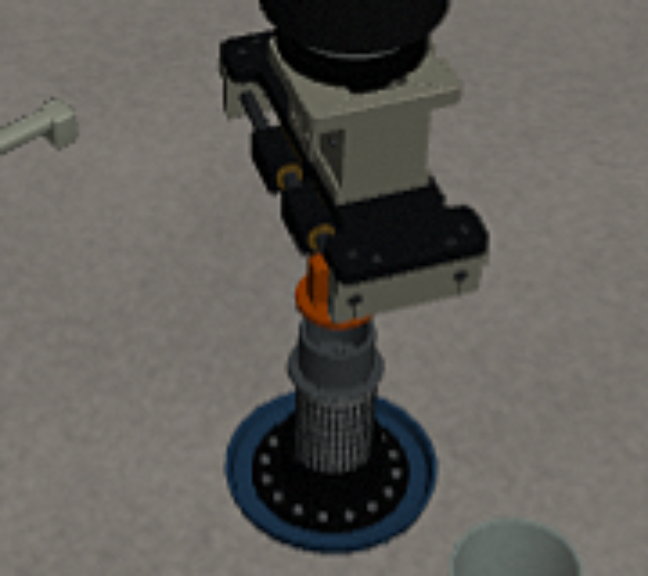

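Cap and cup axes agree within 1 mm in the scene camera; the cap disc is at crop (333,300) over the neck at crop (338,340). I lower it.

>>> drive_tool([
  [0, 0, -0.005, 0, 0, 0],
  [0, 0, -0.009, 0, 0, 0],
  [0, 0, -0.013, 0, 0, 0],
  [0, 0, -0.016, 0, 0, 0],
  [0, 0, -0.019, 0, 0, 0],
  [0, 0, -0.021, 0, 0, 0],
  [0, 0, -0.022, 0, 0, 0],
  [0, 0, -0.0225, 0, 0, 0],
  [0, 0, -0.0225, 0, 0, 0],
  [0, 0, -0.0225, 0, 0, 0],
])

```text
t: 27.62
eef_pos: [468.4, -78.1, 136.2]
orientation: [[0.951, -0.308, 0.0], [-0.308, -0.951, -0.0], [0.0, -0.0, -1.0]]
wrist_force: [-0.4, 0.0, -0.1]
finger_gap: 12.0
```

```bash
python3 - <<'E'
from h import *
im,d=manip.get_image('scene');a=cv2.resize(im[80:240,210:390,::-1],None,fx=3.6,fy=3.6)
cv2.imwrite('pics/s11.png',a)
E
```

```text
(no output)
```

View pics/s11.png

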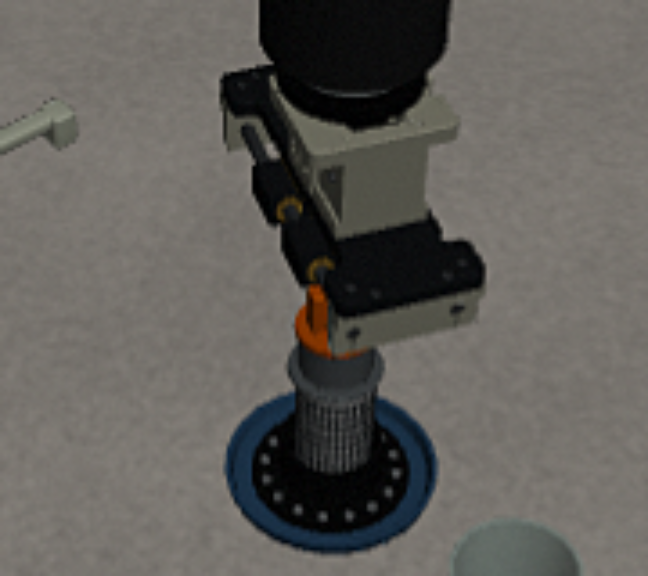

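The disc is practically on the neck. I go down the last half millimetre, release, rise and move away.

>>> drive_tool([
  [0, 0, -0.0005, 0, 0, 0],
  [0, 0, -0.0005, 0, 0, 0],
])

```text
t: 27.83
eef_pos: [468.4, -78.1, 135.6]
orientation: [[0.951, -0.308, 0.0], [-0.308, -0.951, 0.0], [0.0, -0.0, -1.0]]
wrist_force: [-0.6, 0.4, 0.4]
finger_gap: 11.7
```

>>> drive_tool([
  [0, 0, 0, 0, 0, 0],
  [0, 0, 0, 0, 0, 0],
  [0, 0, 0, 0, 0, 0],
  [0, 0, 0, 0, 0, 0],
  [0, 0, 0, 0, 0, 0],
  [0, 0, 0, 0, 0, 0],
  [0, 0, 0, 0, 0, 0],
  [0, 0, 0, 0, 0, 0],
  [0, 0, 0, 0, 0, 0],
], claw=1)

```text
t: 28.58
eef_pos: [468.3, -78.1, 135.6]
orientation: [[0.951, -0.308, -0.0], [-0.308, -0.951, -0.0], [-0.0, 0.0, -1.0]]
wrist_force: [0.5, -0.6, 0.2]
finger_gap: 66.6
```

>>> drive_tool([
  [0, 0, 0.02, 0, 0, 0],
  [0, 0, 0.05, 0, 0, 0],
  [0, 0, 0.08, 0, 0, 0],
  [0, 0, 0.1, 0, 0, 0],
  [0.02, -0.2, 0.1, 0, 0, 0],
  [0.02, -0.2, 0.1, 0, 0, 0],
  [0.02, -0.2, 0.1, 0, 0, 0],
  [0.02, -0.2, 0.1, 0, 0, 0],
  [0.02, -0.2, 0.1, 0, 0, 0],
  [0.02, -0.2, 0.1, 0, 0, 0],
  [0.02, -0.2, 0.1, 0, 0, 0],
  [0.02, -0.2, 0.1, 0, 0, 0],
  [0.02, -0.2, 0.1, 0, 0, 0],
])

```text
t: 29.67
eef_pos: [488.3, -277.4, 235.6]
orientation: [[0.952, -0.307, -0.0], [-0.307, -0.952, 0.0], [-0.0, -0.0, -1.0]]
wrist_force: [-0.0, -0.2, 0.6]
finger_gap: 88.0
```

```bash
python3 - <<'E'
from h import *
im,d=manip.get_image('scene');cv2.imwrite('pics/s12.png',im[:,:,::-1])
im2,d2=manip.get_image('top');cv2.imwrite('pics/t12.png',im2[:,:,::-1])
Z={'base_c':4,'mesh_c':10,'cup_c':59,'cap_c':117}
for n,dd in(('scene',d),('top',d2)):
  for t in Z:
    for x in manip.regions_of(n,t)[:1]:
        P,_=cloud(n,dd,x['region']);P=P[P[:,2]>Z[t]+2]
        if len(P)>20:print(n,t,round(x['confidence'],2),np.round(fit(t,P,Z[t])[0],1),'ztop',np.round(np.percentile(P[:,2],98)))
E
```

```text
scene base_c 0.69 [469.8 -75.8   0. ] ztop 38.0
scene mesh_c 0.88 [469.5 -74.7  -5.4] ztop 89.0
scene cup_c 0.72 [ 4.697e+02 -7.600e+01  2.000e-01] ztop 129.0
scene cap_c 0.98 [471.1 -78.1   3.8] ztop 161.0
top mesh_c 0.7 [620.   98.4   0. ] ztop 84.0
top cup_c 0.74 [625.6  97.9 -15.8] ztop 85.0
```

View pics/s12.png

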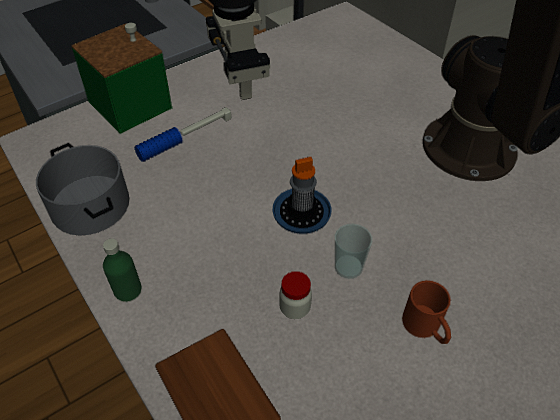

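View pics/t12.png

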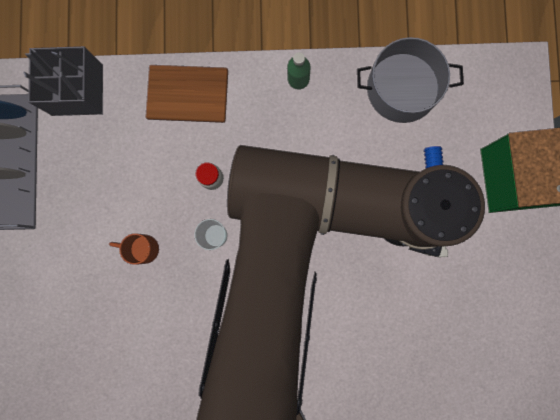

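The scene view shows the full stack upright in the tray at (303,195). The cap top is at 161 mm against 160 mm expected, and tumbler, mug, tub and brush are where they were. In the top view the arm hides the stack. I hand the job in.

```bash
python3 - <<'E'
from rig import manip
print(manip.job_done()); print(manip.get_state()['t'])
E
```

```text
the job is handed in; nothing more can be done
None
the job is handed in; nothing more can be done
```

The filter is back together in the tray: base plate, mesh cylinder, cup and cap were placed one at a time from the bottom up. I let go of each part, moved the arm clear and handed the job in after about 30 s of robot time. No verdict was reported.

- **Alignment:** the last scene-camera fits put all four axes within about 3.5 mm of each other. The allowed offset between neighbouring parts is 9 mm.
- **Height and tilt:** the cap top measured 161 mm (160 expected) and the cup top 129 mm (127 expected). I judged the stack straight by eye and did not measure tilt.
- **Other objects:** tumbler, mug, tub and brush look unmoved in the pictures. I did not re-measure their positions.

**Checks that failed or disagreed:**
- In the last look the arm hid the stack from the top camera. That camera's "mesh" and "cup" hits were the tub, so I dropped them, and the final check rests on the scene camera alone.
- The scene camera reads about 2–3 mm off the robot's own coordinates. I compared parts within that one camera.
- Its height fit for the mesh was 5 mm low, probably because the cup covers the rim. The cup and cap heights show the mesh is seated.

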